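# Set a tilting angle plate upright with an engineer's square

### The job

The tilting angle plate on the granite surface plate has been left leaning a few degrees too far forward, its clamp bolts only snug. Pull the engineer's square up out of its spring clip on the tool rail, stand it on its stock on the granite square-on to the leaning face, and press it into the corner, stock flat on the granite and back of the blade against the face, until the face has swung upright and lies flush along the blade. Finish still gripping the square and pressing it firmly, not forcing it, down on the granite and in against the face, ready for the bolts to be tightened; leave everything else where it is.

Things in the scene. Friction and masses are not known exactly. Their poses are not given: they have to be found in the camera images.
- square: Steel engineer's square, 0.45 kg +-15 %, an L standing blade up in one of the rail's clips. Origin: under the heel (outer corner), mid-thickness, on the underside. x points out of the heel: stock (120 long, 16 thick, 26 high) from x = 0 to -120 mm; blade (24 wide, 5 thick, top at z = 130 mm) from x = 0 to -24 mm, its back edge in the plane x = 0. z up, y across the thickness.
- stock_grip (a point): Where to grip the square from above: on the stock at x = -90 mm, 23 mm above its underside, 3 mm below its top (lower, and fingertips would reach the granite); fingers close along the square's y over 16 mm. The clip's jaws hold the stock at x = -36 to -54 mm; the rail lies under x = -25 to -65 mm.
- tool_rail: Tool rail: 40 x 40 mm aluminium bar, 300 long, fixed; origin under its middle, y along it. Spring clips, open upwards, on top at y = -100, 0, +100 mm, seat at z = 42 mm, jaws to z = 79 mm, 18 mm long in x, 33 mm over the lips. A part stands along the rail's x; sprung noses overlap its top edges: a straight upward pull of 5 to 8 N plus its weight snaps it out in 5 mm; clear of the jaws 40 mm up.
- surface_plate: Granite surface plate, dark grey, 300 (its x) x 400 (its y) x 50 high, fixed; origin under its middle, top at z = 50 mm, level.
- angle_plate: Base of the tilting angle plate, cast iron, fixed on the granite. Origin on the granite's top at mid-width, below the upright face. x points from the face into the plate, the way the square is pushed; z up. The base spans x = 2 to 128 mm, so never stands out in front of the face. Slotted quadrants at y = +-62 mm reach 116 mm above the granite.
- face_tilt (a joint): Tilt of the working face, rad: 0 upright, positive leaning forward (to -x of the angle plate) over the corner; starts 0.05 to 0.12. Face 110 wide, 30 to 150 mm above the granite, in the plane x = 0 when upright; hinge 9 mm behind it, 21 mm up. Bolt friction 0.25 N m: 2 to 3.5 N from the blade's tip swings it back and it stays there; at 0 its lower edge meets the blade too and it stops.
- corner (a point): The corner: where the plane of the upright face meets the granite, at mid-width. The square's origin belongs here (anywhere across the middle 80 mm of the face) when it is home, its x along the angle plate's x. A push of about 10 N down and 10 to 15 N in is plenty; friction is near 0.6 on the granite, 0.2 on the oiled face.
- face_top (a point): Middle of the top edge of the working face.
- parallel: Steel parallel 140 x 16 x 26 mm with holes, in another clip; leave alone. Origin under it, 10 mm from its +x end.
- scraper: Hand scraper, wooden handle 85 x 16 x 26 mm and a thin blade, in another clip; leave alone. Origin under the handle's end.
- vblock: V-block 50 x 45 x 40 mm high on the granite; leave alone. Origin under its middle.
- gauge_puck: Small steel setting gauge, 44 mm across, 50 high, on the granite; leave alone. Origin under its middle.
- flange: Turned aluminium ring, 70 mm across, 16 high, on the bench; leave alone. Origin under its middle.
- oil_bottle: Amber oil bottle, 52 mm across, 140 high, on the bench; leave alone. Origin under its middle.
- caliper: Caliper lying on the bench, 190 long; leave alone. Origin under its middle.
- mallet: Brass hammer lying on the bench, 240 long; leave alone.
Mind the look-alikes: they are no part of the job. Leave any pink or turquoise look-alike of the square alone.

How it is judged:
By the outcome, as a careful person would: the job done as asked, in the order asked, and still so for the second after the job is handed in, while the arm keeps its last pose, push and grip.
It also fails if it takes over 53 s, if anything falls off the work surface, if the arm or the gripper's body presses on something with over 40 N, if the wrist force passes 120 N, or if a joint passes its speed limit or range.

### The arm

A 6-joint arm with a two-finger parallel gripper is mounted at the origin on the work surface. World frame = base frame: x ahead of the robot, y to its left, z up, the work surface at z = 0. Lengths are in m, angles in degrees, forces in N, time in s.
With the tool pointing down it reaches from about 0.35 to 0.875 m from the base axis. Payload 4.2 kg.
Tool frame: the origin (TCP) lies midway between the tips of the shut fingers; the grasp point (between the pads) lies 19 mm behind it; z points along the fingers, y is the direction in which the jaws open and shut (so a half turn about z gives the same grasp; the last joint's range is limited). The gripper opens to 87 mm and grips with 3 to 60 N. Pads are 19 mm wide; open, the fingers measure 117 mm over their backs; the gripper's body (75 mm by 190 mm) begins 51 mm behind the grasp point.
Start: joints at [88.671, 22.042, 0.453, 0, -68.411, -14.817], TCP at [0.174, 0.6, 0.223] pointing down, gripper open.
Joint ranges: [-179.83, 179.83], [-69.29, 118.12], [-61.27, 80.66], [-181.25, 117.63], [-171.15, -9.14], [-177.46, 177.46]. Speed limits (degrees/s): [159.86, 159.86, 180, 180, 180, 180].

### API

Orientations are given as a 3x3 rotation matrix whose columns are the frame's x, y, z axes.
In Python, from station import r gives the robot as it stands.
- The arm moves only by the tool play_rows, never from a script. Its argument "commands" is a list that holds one entry, the list of rows, each a list of 7 numbers: the shift along the world's x, y, z in m, then the turn, a rotation vector about the world's x, y, z in rad, then the closure, from 0 (fully open) to 1 (shut). A call has 1 to 5 rows; each row is the pose to reach, as a shift and turn from the pose commanded when the call began; what a row does not reach only later rows make up. A row lasts 1/10 s, in which the tool goes at most 50 mm and 8.59 degrees, less where a joint would pass 70% of its speed; a pose out of reach is approached as far as the arm can. A call with a gripper value outside its range is refused whole. The fingers move at their own pace and stop on an object; the grip force is fixed at half the most. Time passes only in rows, so rows that repeat a pose let the fingers close. It gives the time, the measured TCP pose, the force and the opening at its end, in the units of the state.
- r.sense(): the state, without advancing time (a new reading comes with each control period).
- r.capture(name): name is "side" or "top"; returns a dict with "image" (420x560x3 uint8, red, green, blue), "range_z" (420x560 float32, m along the optical axis (not along the pixel's ray), 0 where there is no reading), "intrinsics" (3x3 intrinsics, pixels), "extrinsics" (4x4, takes a point from camera to world coordinates). Camera axes: x right, y up, looking along -z (the intrinsics and any distortion apply to the point x, -y, -z); pixel columns grow to the right and rows downward; lengths in m; the calibration is good to about 2 mm. A picture is of the moment at which its call begins.
- r.finish_job(): hands the job in, once; it reports no verdict.
The state is a dict: "time_s": time; "joints": joint angles; "joint_velocities": joint speeds; "effort": joint torques, N m; "tcp_pos": TCP position; "ee_rot": TCP orientation; "wrist_force": force on the tool from outside, world axes, zero at the start; "moment": the same for the moment, N m; "gripper_width": opening from 0.0 (shut) to 1.0 (fully open).
Only numpy, scipy, OpenCV 4.12 (cv2) and the standard library are available. Lean on these libraries where they do the work, as an engineer would, in place of code of your own. Each camera call takes 0.05 s, during which the arm holds its last target. There are 200 camera calls.

## Working session

There is one attempt and no reset: what is moved stays moved. The work goes in short steps, Python scripts to look and compute and a tool call to move; the robot and the scene stay as the last step left them, time stands still between calls to the robot, and variables do not carry over. Pictures are saved under pics/ and viewed, about 8 in all and at most 12, crops included, and the job is handed in when it is done.

Besides the shell and the picture viewer there is one more tool, called after ">>>" by a JSON object that holds its "api" and its "payload". play_rows: Moves the arm, as the interface text tells. Its arguments: {"type":"object","properties":{"commands":{"type":"array","items":{"type":"array","items":{"type":"array","items":{"type":"number"}}}}},"required":["commands"]}

```bash
mkdir -p pics
cat > h.py <<'E'
import numpy as np, cv2
from station import r
def cap(n,f=None):
    c=r.capture(n)
    np.savez('last_%s.npz'%n,**{k:c[k] for k in('image','range_z','intrinsics','extrinsics')})
    if f: cv2.imwrite('pics/'+f,c['image'][:,:,::-1])
    return c
def load(n): return np.load('last_%s.npz'%n)
def pts(c):
    K=c['intrinsics'];T=c['extrinsics'];z=c['range_z']
    v,u=np.mgrid[:z.shape[0],:z.shape[1]]
    P=np.stack([(u-K[0,2])/K[0,0]*z,-(v-K[1,2])/K[1,1]*z,-z],-1)
    return P@T[:3,:3].T+T[:3,3]
E
python3 - <<'E'
from h import *
for n in('side','top'):
    c=cap(n,n+'0.png'); print(n,c['intrinsics'],c['extrinsics'])
s=r.sense();print(s['time_s'],s['tcp_pos'],s['ee_rot'],s['wrist_force'],s['gripper_width'])
E
```

```text
side [[511.44489476   0.         266.64430241]
 [  0.         511.44489476 218.06963689]
 [  0.           0.           1.        ]] [[ 0.86071232  0.23484034 -0.45169051 -0.27680065]
 [-0.50877691  0.42798855 -0.74697514 -1.21601353]
 [ 0.01789847  0.87274041  0.48785636  0.95436745]
 [ 0.          0.          0.          1.        ]]
top [[470.40005572   0.         284.86005951]
 [  0.         470.40005572 213.37657283]
 [  0.           0.           1.        ]] [[-0.00611178  0.98846588 -0.15132039  0.25724367]
 [-0.9999765  -0.00651155 -0.00214646  0.03735912]
 [-0.00310703  0.15130371  0.98848244  1.48464844]
 [ 0.          0.          0.          1.        ]]
0.1 [0.17364516 0.59985431 0.22161243] [[ 9.60517071e-01 -2.78220719e-01 -4.33132090e-04]
 [-2.78221041e-01 -9.60515344e-01 -1.82397651e-03]
 [ 9.14380378e-05  1.87246704e-03 -9.99998243e-01]] [ 0.50050742 -0.46526762  0.10991506] 0.9980615884001142
```

View pics/top0.png

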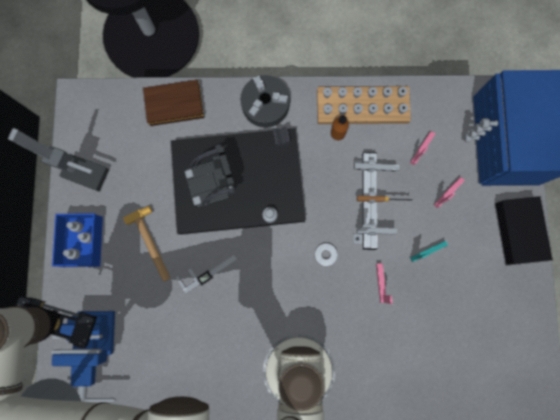

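View pics/side0.png

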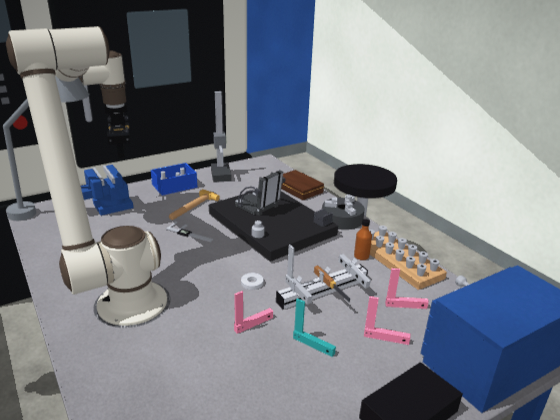

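The side view shows the grey square in the nearest clip, with its blade up at about (291,262). In the top view it is at about (375,231). The look-alikes are pink at top (383,283), (422,148) and (449,192), and turquoise at top (429,250). The parallel is at (377,167) and the scraper at (384,198). Next I'll check with close crops.

Run:
```python
from h import *
t=load('top');s=load('side')
def cr(c,u,v,w,h): return cv2.resize(c['image'][v:v+h,u:u+w,::-1],(400,300),interpolation=cv2.INTER_CUBIC)
cv2.imwrite('pics/m.png',np.vstack([np.hstack([cr(t,335,145,100,75*1)if 0 else cr(t,320,145,140,105),cr(s,265,235,120,90)]),np.hstack([cr(t,165,125,144,108),cr(s,200,160,144,108)])]))
P=pts(t);Q=pts(s)
# rail & granite top & square points
for nm,X,box in(('top',P,(330,140,400,260)),('side',Q,(265,235,385,320))):
    u0,v0,u1,v1=box;A=X[v0:v1,u0:u1].reshape(-1,3)
    for lo,hi in((.03,.046),(.06,.075),(.1,.2)):
        B=A[(A[:,2]>lo)&(A[:,2]<hi)]
        print(nm,lo,len(B),B.min(0).round(3) if len(B) else '',B.max(0).round(3) if len(B) else '',B.mean(0).round(3) if len(B) else '')
m=(P[...,2]>.045)&(P[...,2]<.056);m[:, :165]=0;m[:,310:]=0;m[:120]=0;m[240:]=0
pp=P[m][:,:2].astype(np.float32);print(cv2.minAreaRect(pp),np.median(P[m][:,2]))
```

```text
top 0.03 943 [ 0.367 -0.307  0.03 ] [ 0.676 -0.2    0.046] [ 0.517 -0.224  0.039]
top 0.06 598 [ 0.409 -0.311  0.06 ] [ 0.635 -0.172  0.075] [ 0.524 -0.236  0.067]
top 0.1 48 [ 0.419 -0.201  0.105] [ 0.425 -0.177  0.174] [ 0.421 -0.188  0.147]
side 0.03 1154 [ 0.313 -0.353  0.03 ] [0.868 0.063 0.046] [ 0.558 -0.181  0.039]
side 0.06 704 [ 0.333 -0.461  0.06 ] [ 0.824 -0.127  0.075] [ 0.543 -0.25   0.067]
side 0.1 320 [ 0.333 -0.465  0.1  ] [ 0.527 -0.181  0.174] [ 0.427 -0.325  0.126]
((0.6042651534080505, 0.1937078833580017), (0.33897337317466736, 0.3998278081417084), 5.546635627746582) 0.049328273374886544
```

View pics/m.png

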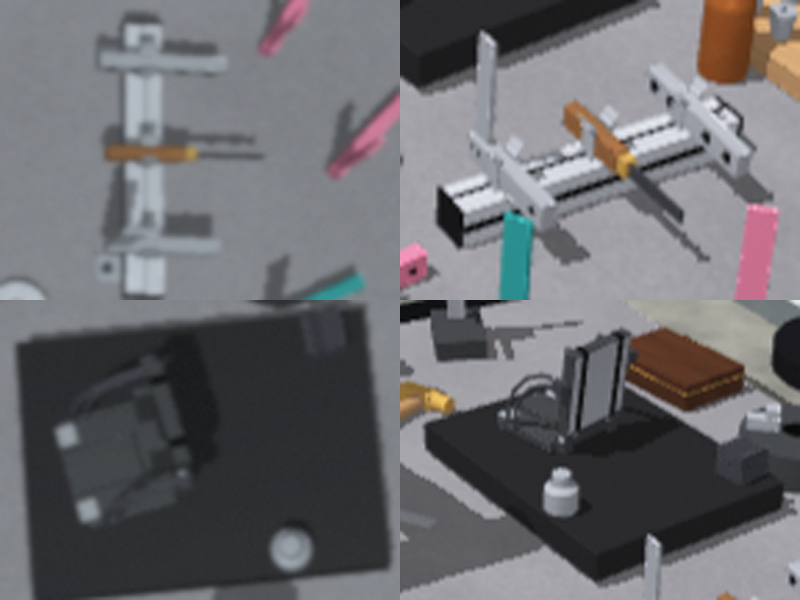

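Run:
```python
from h import *
for n in('side','top'):
    c=load(n);P=pts(c).reshape(-1,3)
    # square stock top
    A=P[(abs(P[:,2]-.068)<.004)&(abs(P[:,0]-.42)<.03)&(P[:,1]<-.15)&(P[:,1]>-.32)]
    B=A[(A[:,1]<-.245)|((A[:,1]>-.205)&(A[:,1]<-.17)&(abs(A[:,0]-.42)<.012))]
    # stock free part
    vx,vy,x0,y0=cv2.fitLine(B[:,:2].astype(np.float32),cv2.DIST_HUBER,0,.01,.01).ravel()
    F=A[A[:,1]<-.245]
    print(n,len(A),'yaw',np.degrees(np.arctan2(vy,vx)),'x at y=-.27',x0+(-.27-y0)*vx/vy,'free x mean',F.mean(0).round(4),'x rng',np.percentile(F[:,0],[2,98]).round(4),'y rng',A[:,1].min().round(4),A[:,1].max().round(4),'z',np.median(F[:,2]))
    G=P[(P[:,2]>.1)&(P[:,2]<.18)&(abs(P[:,0]-.42)<.015)&(P[:,1]<-.15)&(P[:,1]>-.22)]
    print(' blade',len(G),G.min(0).round(4),G.max(0).round(4),G.mean(0).round(4))
    # rail top
    R=P[(abs(P[:,2]-.040)<.003)&(P[:,0]>.36)&(P[:,0]<.68)&(P[:,1]<-.18)&(P[:,1]>-.29)]
    print(' rail',cv2.minAreaRect(R[:,:2].astype(np.float32)))
c=load('side');P=pts(c)
F=P[172:213,259:284].reshape(-1,3);
F=F[(F[:,2]>.085)&(F[:,2]<.195)]
rng=np.random.default_rng(0);best=0
for _ in range(500):
    a=F[rng.choice(len(F),3,False)];nn=np.cross(a[1]-a[0],a[2]-a[0]);nn/=np.linalg.norm(nn)+1e-12
    i=abs((F-a[0])@nn)<.002
    if i.sum()>best:best=i.sum();I=i
X=F[I];m=X.mean(0);nn=np.linalg.svd(X-m)[2][2];nn*=-np.sign(nn[1])
h=nn[:2]/np.linalg.norm(nn[:2]);tilt=np.arcsin(-nn[2])
print('face',len(F),best,'n',nn,'tilt',tilt,'push yaw',np.degrees(np.arctan2(-h[1],-h[0])))
lat=np.array([-h[1],h[0]])
# all points near plane
Q=P.reshape(-1,3);Q=Q[(abs((Q-m)@nn)<.004)&(Q[:,2]>.075)&(Q[:,2]<.21)&(np.linalg.norm(Q[:,:2]-m[:2],axis=1)<.1)]
l=(Q[:,:2]-m[:2])@lat;print('lat rng',np.percentile(l,[0,1,99,100]),'z',Q[:,2].min(),Q[:,2].max())
lc=(np.percentile(l,1)+np.percentile(l,99))/2
zh=.071; s=(-.009-(zh-m[2])*nn[2])/(np.hypot(*nn[:2]))
hinge=m[:2]+s*h; corner=hinge+.009*h+lc*lat
print('corner',corner)
# top edge line
```

```text
side 156 yaw -89.98217 x at y=-.27 0.42036217 free x mean [ 0.4206 -0.2761  0.0672] x rng [0.4113 0.4301] y rng -0.3055 -0.183 z 0.06713109868966488
 blade 131 [ 0.4182 -0.2096  0.1018] [ 0.428  -0.1809  0.1736] [ 0.4222 -0.1971  0.1385]
 rail ((0.5203869342803955, -0.23779624700546265), (0.07549204677343369, 0.30925366282463074), 83.94689178466797)
top 146 yaw -89.47348 x at y=-.27 0.41847557 free x mean [ 0.4193 -0.2708  0.0675] x rng [0.4118 0.4276] y rng -0.2962 -0.1775 z 0.06734853292245957
 blade 48 [ 0.4187 -0.2013  0.105 ] [ 0.425  -0.1772  0.1744] [ 0.4208 -0.1878  0.1473]
 rail ((0.5218815207481384, -0.24477294087409973), (0.30537837743759155, 0.08861854672431946), 0.46338024735450745)
face 584 313 n [ 0.28160601 -0.95379391 -0.10476276] tilt 0.10495534768228089 push yaw 106.44914472423271
lat rng [-0.07646781 -0.06619053  0.06643132  0.07635062] z 0.07500969386614831 0.20364276533444325
corner [0.58994403 0.20701808]
```

Confirmed: the all-steel L in the end clip is the square. Its heel is at about (0.419, -0.178), with the stock toward -y. The face leans about 0.105 rad and the push direction has a yaw of about 106°. Moving now.

>>> {"api": "play_rows", "payload": {"commands": [[[0.16,-0.12,0.08,0,0,-0.3,0],[0.16,-0.12,0.08,0,0,-0.3,0],[0.16,-0.12,0.08,0,0,-0.3,0],[0.16,-0.12,0.08,0,0,-0.3,0],[0.16,-0.12,0.08,0,0,-0.3,0]]]}}

```text
time_s: 0.6
tcp_pos: [0.3367, 0.4784, 0.3049]
ee_rot: [[0.834, -0.553, 0.002], [-0.553, -0.833, 0.003], [0.0, -0.003, -1.0]]
wrist_force: [0.4, 0.0, 0.0]
gripper_width: 0.996
```

>>> {"api": "play_rows", "payload": {"commands": [[[0.1,-0.21,0,0,0,-0.35,0],[0.1,-0.21,0,0,0,-0.35,0],[0.1,-0.21,0,0,0,-0.35,0],[0.1,-0.21,0,0,0,-0.35,0],[0.1,-0.21,0,0,0,-0.35,0]]]}}

```text
time_s: 1.1
tcp_pos: [0.4339, 0.2678, 0.3021]
ee_rot: [[0.595, -0.803, -0.001], [-0.803, -0.595, -0.001], [-0.0, 0.001, -1.0]]
wrist_force: [0.4, 0.6, 0.8]
gripper_width: 1.002
```

>>> {"api": "play_rows", "payload": {"commands": [[[0.03,-0.24,0,0,0,-0.35,0],[0.03,-0.24,0,0,0,-0.35,0],[0.03,-0.24,0,0,0,-0.35,0],[0.03,-0.24,0,0,0,-0.35,0],[0.03,-0.24,0,0,0,-0.35,0]]]}}

```text
time_s: 1.6
tcp_pos: [0.4632, 0.0284, 0.3021]
ee_rot: [[0.285, -0.959, -0.001], [-0.959, -0.285, 0.0], [-0.0, 0.001, -1.0]]
wrist_force: [0.5, -0.2, -0.4]
gripper_width: 0.999
```

>>> {"api": "play_rows", "payload": {"commands": [[[-0.045,-0.24,0,0,0,-0.289,0],[-0.045,-0.24,0,0,0,-0.289,0],[-0.045,-0.24,0,0,0,-0.289,0],[-0.045,-0.24,0,0,0,-0.289,0],[-0.045,-0.24,0,0,0,-0.289,0]]]}}

```text
time_s: 2.1
tcp_pos: [0.4178, -0.2112, 0.3021]
ee_rot: [[-0.0, -1.0, -0.001], [-1.0, 0.0, 0.0], [-0.0, 0.001, -1.0]]
wrist_force: [1.5, 1.3, 0.5]
gripper_width: 1.004
```

>>> {"api": "play_rows", "payload": {"commands": [[[0.001,-0.057,0,0,0,0,0],[0.001,-0.057,-0.01,0,0,0,0],[0.001,-0.057,-0.06,0,0,0,0],[0.001,-0.057,-0.11,0,0,0,0],[0.001,-0.057,-0.16,0,0,0,0]]]}}

```text
time_s: 2.6
tcp_pos: [0.4194, -0.2661, 0.1406]
ee_rot: [[-0.0, -1.0, 0.001], [-1.0, 0.0, 0.0], [-0.0, -0.001, -1.0]]
wrist_force: [0.2, -0.8, -1.1]
gripper_width: 1.0
```

>>> {"api": "play_rows", "payload": {"commands": [[[0,0,-0.02,0,0,0,0],[0,0,-0.045,0,0,0,0],[0,0,-0.06,0,0,0,0],[0,0,-0.06,0,0,0,0]]]}}

```text
time_s: 3.0
tcp_pos: [0.4178, -0.2653, 0.0798]
ee_rot: [[0.0, -1.0, -0.006], [-1.0, -0.0, 0.002], [-0.002, 0.006, -1.0]]
wrist_force: [0.5, 1.1, 0.1]
gripper_width: 1.002
```

Run:
```python
from h import *
s=cap('side');t=cap('top')
def cr(c,u,v,w,h): return cv2.resize(c['image'][v:v+h,u:u+w,::-1],(400,300),interpolation=cv2.INTER_CUBIC)
cv2.imwrite('pics/g.png',np.hstack([cr(s,245,215,120,90),cr(t,320,165,120,90)]))
x=r.sense();print(x['time_s'],x['tcp_pos'],x['wrist_force'])
```

```text
3.1 [ 0.41995531 -0.26627344  0.08247757] [0.63856049 0.25000878 0.09145899]
```

View pics/g.png

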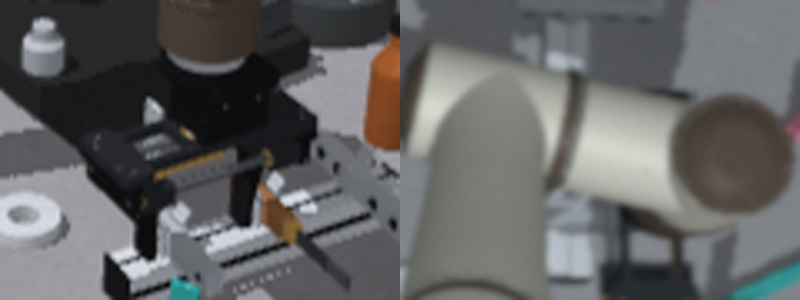

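The fingers straddle the square's stock, which shows at crop (190,240), and the scraper is clear on the right. Descending and gripping.

>>> {"api": "play_rows", "payload": {"commands": [[[0,-0.002,-0.02,0,0,0,0],[0,-0.002,-0.036,0,0,0,0],[0,-0.002,-0.036,0,0,0,0],[0,-0.002,-0.036,0,0,0,0],[0,-0.002,-0.036,0,0,0,0.6]]]}}

```text
time_s: 3.6
tcp_pos: [0.4209, -0.2689, 0.0479]
ee_rot: [[0.0, -1.0, 0.003], [-1.0, -0.0, -0.001], [0.001, -0.003, -1.0]]
wrist_force: [0.8, 0.1, 0.8]
gripper_width: 0.967
```

>>> {"api": "play_rows", "payload": {"commands": [[[0,0,0,0,0,0,0.9],[0,0,0,0,0,0,0.9],[0,0,0,0,0,0,0.9],[0,0,0,0,0,0,0.9],[0,0,0,0,0,0,0.9]]]}}

```text
time_s: 4.1
tcp_pos: [0.4197, -0.2687, 0.0466]
ee_rot: [[-0.0, -1.0, -0.0], [-1.0, 0.0, 0.0], [-0.0, 0.0, -1.0]]
wrist_force: [0.5, -0.3, 0.5]
gripper_width: 0.541
```

>>> {"api": "play_rows", "payload": {"commands": [[[0,0,0,0,0,0,1],[0,0,0,0,0,0,1],[0,0,0,0,0,0,1],[0,0,0,0,0,0,1],[0,0,0,0,0,0,1]]]}}

```text
time_s: 4.6
tcp_pos: [0.4199, -0.2687, 0.0465]
ee_rot: [[0.0, -1.0, 0.0], [-1.0, -0.0, -0.0], [0.0, -0.0, -1.0]]
wrist_force: [0.2, -0.3, -0.6]
gripper_width: 0.179
```

>>> {"api": "play_rows", "payload": {"commands": [[[0,0,0,0,0,0,1],[0,0,0.002,0,0,0,1],[0,0,0.004,0,0,0,1],[0,0,0.006,0,0,0,1],[0,0,0.008,0,0,0,1]]]}}

```text
time_s: 5.1
tcp_pos: [0.4198, -0.2683, 0.0541]
ee_rot: [[-0.0, -1.0, -0.0], [-1.0, 0.0, 0.001], [-0.001, 0.0, -1.0]]
wrist_force: [3.7, 2.1, -9.0]
gripper_width: 0.181
```

>>> {"api": "play_rows", "payload": {"commands": [[[0,0,0.008,0,0,0,1],[0,0,0.018,0,0,0,1],[0,0,0.03,0,0,0,1],[0,0,0.045,0,0,0,1],[0,0,0.06,0,0,0,1]]]}}

```text
time_s: 5.6
tcp_pos: [0.4187, -0.2687, 0.116]
ee_rot: [[0.001, -1.0, -0.002], [-1.0, -0.001, 0.0], [-0.0, 0.002, -1.0]]
wrist_force: [1.2, -0.7, -4.7]
gripper_width: 0.181
```

>>> {"api": "play_rows", "payload": {"commands": [[[0,0,0.02,0,0,0,1],[0,0,0.045,0,0,0,1],[0,0,0.07,0,0,0,1],[0,0,0.08,0,0,0,1],[0,0,0.08,0,0,0,1]]]}}

```text
time_s: 6.1
tcp_pos: [0.4196, -0.2689, 0.1964]
ee_rot: [[0.0, -1.0, 0.003], [-1.0, -0.0, -0.001], [0.001, -0.003, -1.0]]
wrist_force: [0.0, 0.6, -4.7]
gripper_width: 0.187
```

Run:
```python
from h import *
s=cap('side')
cv2.imwrite('pics/l.png',cv2.resize(s['image'][170:320,230:430,::-1],(800,600),interpolation=cv2.INTER_CUBIC))
x=r.sense();print(x['time_s'],x['tcp_pos'],x['wrist_force'],x['moment'],x['gripper_width'])
```

```text
6.15 [ 0.41890103 -0.2684241   0.19479077] [-0.16527442  0.12104151 -4.65875799] [-0.01079112 -0.00782415  0.02053117] 0.18258910515657978
```

View pics/l.png

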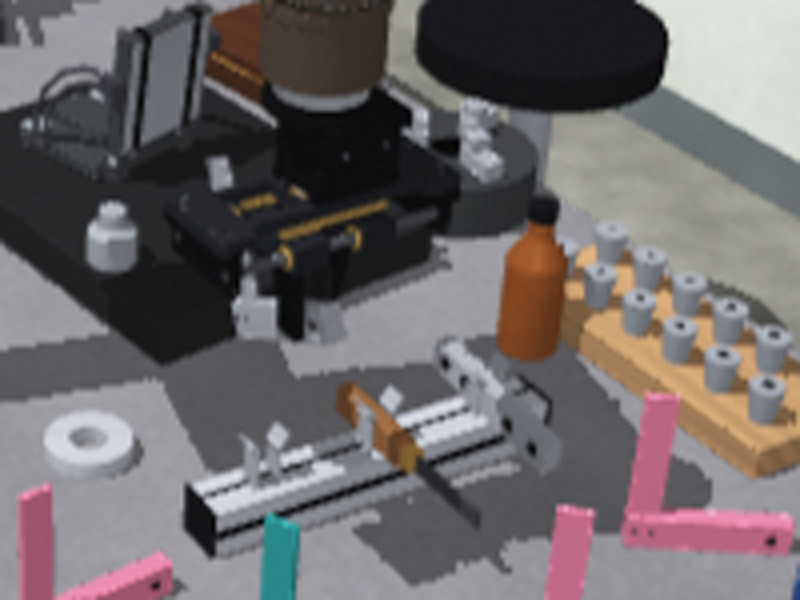

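The square is out of the clip, with 4.7 N on the wrist. The clip at (265,450) is empty. The blade tip shows at (220,172) and the stock under the gripper at (255,310) to (330,320). Next I'll measure its pitch in the grip and refine the plate's yaw.

Run:
```python
from h import *
c=load('side');P=pts(c)
# stock crop pixels: x' 235-345,y' 280-345 ; tip 205-235,155-190
def reg(a,b,d,e):
    return P[170+d//4:170+e//4,230+a//4:230+b//4].reshape(-1,3)
for nm,b in(('L',(236,276,296,336)),('R',(308,344,304,344)),('tip',(208,232,156,190))):
    A=reg(*b); A=A[(abs(A[:,0]-.419)<.025)&(A[:,2]>.15)];print(nm,len(A));print(A[np.argsort(A[:,1])][::max(1,len(A)//14)].round(4).tolist())
# plate yaw: lateral line of face by horizontal slices
F=P[172:213,259:284].reshape(-1,3);F=F[(F[:,2]>.085)&(F[:,2]<.195)]
a=F[F[:,2]>.17];
from numpy.linalg import lstsq
for lo,hi in((.09,.12),(.12,.15),(.15,.18)):
    a=F[(F[:,2]>lo)&(F[:,2]<hi)];vx,vy,x0,y0=cv2.fitLine(a[:,:2].astype(np.float32),cv2.DIST_HUBER,0,.01,.01).ravel();print(np.degrees(np.arctan2(vy,vx)),x0,y0,len(a))
```

```text
L 95
[[0.4122, -0.2465, 0.1961], [0.4132, -0.241, 0.1829], [0.4154, -0.2377, 0.1836], [0.4167, -0.2346, 0.1979], [0.4123, -0.2317, 0.1911], [0.4244, -0.2282, 0.1953], [0.4139, -0.2259, 0.1708], [0.4217, -0.2224, 0.1929], [0.4173, -0.2192, 0.1892], [0.4141, -0.2149, 0.1745], [0.4128, -0.2124, 0.1668], [0.4133, -0.2115, 0.1695], [0.4186, -0.207, 0.1887], [0.4265, -0.2055, 0.1855], [0.4125, -0.2015, 0.1809], [0.4156, -0.1971, 0.1741]]
R 86
[[0.4134, -0.3098, 0.2125], [0.4263, -0.3057, 0.2092], [0.414, -0.3045, 0.2124], [0.4241, -0.3033, 0.218], [0.4214, -0.3015, 0.2273], [0.423, -0.3001, 0.2197], [0.414, -0.2992, 0.2189], [0.4211, -0.2981, 0.2192], [0.4247, -0.2965, 0.2298], [0.4134, -0.2953, 0.22], [0.4123, -0.2932, 0.2097], [0.4133, -0.2912, 0.2146], [0.4136, -0.2876, 0.1997], [0.4142, -0.2847, 0.2201], [0.42, -0.2807, 0.2224]]
tip 38
[[0.4197, -0.1738, 0.2657], [0.4184, -0.1705, 0.2676], [0.4228, -0.1689, 0.2657], [0.4201, -0.1683, 0.2597], [0.4173, -0.167, 0.2662], [0.418, -0.1663, 0.2625], [0.4182, -0.165, 0.2746], [0.4186, -0.1642, 0.2773], [0.4197, -0.1632, 0.267], [0.4245, -0.1606, 0.2709], [0.4162, -0.1584, 0.2656], [0.4199, -0.1576, 0.2674], [0.4202, -0.1573, 0.264], [0.4209, -0.1557, 0.2727], [0.4184, -0.1546, 0.2696], [0.4192, -0.1531, 0.2719], [0.418, -0.1509, 0.2551], [0.4187, -0.1493, 0.2606], [0.4201, -0.1468, 0.2654]]
17.527334 0.58655983 0.20234545 144
16.081205 0.58938986 0.19976366 149
16.738726 0.5799577 0.19474073 177
```

The square pitched heel-down in the grip by about 24° when the clip let go. I'll land the heel on the granite about 75 mm short of the corner and press it flat there. First I'll carry it over and turn it 0.288 rad.

>>> {"api": "play_rows", "payload": {"commands": [[[0.01,0.015,0,0,0,0.02,1],[0.026,0.038,0,0,0,0.05,1],[0.046,0.068,0,0,0,0.08,1],[0.068,0.1,0,0,0,0.11,1],[0.09,0.133,0,0,0,0.14,1]]]}}

```text
time_s: 6.65
tcp_pos: [0.5087, -0.1346, 0.1926]
ee_rot: [[0.14, -0.99, -0.005], [-0.99, -0.14, 0.0], [-0.001, 0.005, -1.0]]
wrist_force: [0.4, -0.8, -3.6]
gripper_width: 0.185
```

>>> {"api": "play_rows", "payload": {"commands": [[[0.022,0.033,0,0,0,0.03,1],[0.044,0.066,0,0,0,0.06,1],[0.066,0.099,0,0,0,0.09,1],[0.086,0.13,0,0,0,0.12,1],[0.104,0.155,0,0,0,0.14,1]]]}}

```text
time_s: 7.15
tcp_pos: [0.613, 0.0209, 0.1919]
ee_rot: [[0.278, -0.961, -0.005], [-0.961, -0.278, -0.001], [-0.001, 0.006, -1.0]]
wrist_force: [-0.3, -0.8, -3.7]
gripper_width: 0.181
```

>>> {"api": "play_rows", "payload": {"commands": [[[0.014,0.02,0,0,0,0.008,1],[0.0215,0.032,0,0,0,0.008,1],[0.0225,0.034,-0.015,0,0,0.008,1],[0.0225,0.034,-0.035,0,0,0.008,1],[0.0225,0.034,-0.05,0,0,0.008,1]]]}}

```text
time_s: 7.65
tcp_pos: [0.6343, 0.0527, 0.1417]
ee_rot: [[0.283, -0.959, -0.005], [-0.959, -0.283, -0.001], [-0.0, 0.005, -1.0]]
wrist_force: [-0.8, -0.4, -4.5]
gripper_width: 0.182
```

Run:
```python
from h import *
s=cap('side')
cv2.imwrite('pics/p.png',cv2.resize(s['image'][140:260,200:360,::-1],(800,600),interpolation=cv2.INTER_CUBIC))
x=r.sense();print(x['time_s'],x['tcp_pos'],x['ee_rot'],x['wrist_force'],x['moment'],x['gripper_width'])
```

```text
7.7 [0.63271601 0.05240007 0.1387956 ] [[ 0.28250038 -0.9592109  -0.01039183]
 [-0.95926633 -0.28249799 -0.00172821]
 [-0.00127795  0.01045675 -0.99994451]] [-0.96076556 -0.27700584 -7.71491013] [-0.02532589  0.19593308 -0.03339119] 0.17911123031833776
```

View pics/p.png

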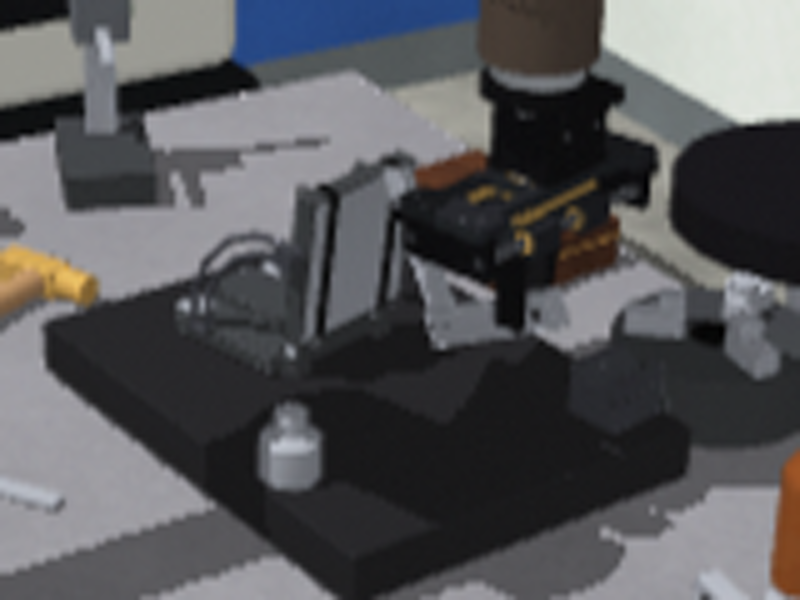

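The square is held heel-down. Its blade tip at (400,170) is short of the face, and the heel at (440,340) is over the granite with the puck and V-block clear. Lowering it.

>>> {"api": "play_rows", "payload": {"commands": [[[0,0,-0.01,0,0,0,1],[0,0,-0.025,0,0,0,1],[0,0,-0.035,0,0,0,1],[0,0,-0.035,0,0,0,1],[0,0,-0.035,0,0,0,1]]]}}

```text
time_s: 8.2
tcp_pos: [0.6365, 0.0532, 0.1098]
ee_rot: [[0.284, -0.959, 0.0], [-0.959, -0.284, -0.0], [0.0, -0.0, -1.0]]
wrist_force: [0.3, -1.3, -3.5]
gripper_width: 0.179
```

>>> {"api": "play_rows", "payload": {"commands": [[[0,0,-0.005,0,0,0,1],[0,0,-0.01,0,0,0,1],[0,0,-0.015,0,0,0,1],[0,0,-0.02,0,0,0,1],[0,0,-0.02,0,0,0,1]]]}}

```text
time_s: 8.7
tcp_pos: [0.6374, 0.0523, 0.0911]
ee_rot: [[0.285, -0.959, 0.002], [-0.959, -0.285, -0.002], [0.002, -0.002, -1.0]]
wrist_force: [-0.0, -4.1, 2.3]
gripper_width: 0.183
```

>>> {"api": "play_rows", "payload": {"commands": [[[0,0,-0.003,0,0,0,1],[0,0,-0.006,0,0,0,1],[0,0,-0.009,0,0,0,1],[0,0,-0.012,0,0,0,1],[0,0,-0.012,0,0,0,1]]]}}

```text
time_s: 9.2
tcp_pos: [0.6384, 0.0525, 0.0795]
ee_rot: [[0.284, -0.959, 0.005], [-0.959, -0.284, -0.0], [0.002, -0.005, -1.0]]
wrist_force: [1.7, -4.6, 3.8]
gripper_width: 0.183
```

>>> {"api": "play_rows", "payload": {"commands": [[[0,0,-0.003,0,0,0,1],[0,0,-0.006,0,0,0,1],[0,0,-0.009,0,0,0,1],[0,0,-0.012,0,0,0,1],[0,0,-0.012,0,0,0,1]]]}}

```text
time_s: 9.7
tcp_pos: [0.6375, 0.0533, 0.0661]
ee_rot: [[0.284, -0.959, 0.003], [-0.959, -0.284, 0.001], [0.0, -0.003, -1.0]]
wrist_force: [1.9, -2.9, 1.8]
gripper_width: 0.179
```

>>> {"api": "play_rows", "payload": {"commands": [[[0,0,-0.002,0,0,0,1],[0,0,-0.004,0,0,0,1],[0,0,-0.006,0,0,0,1],[0,0,-0.008,0,0,0,1],[0,0,-0.008,0,0,0,1]]]}}

```text
time_s: 10.2
tcp_pos: [0.6361, 0.0536, 0.0569]
ee_rot: [[0.284, -0.959, -0.001], [-0.959, -0.284, 0.0], [-0.0, 0.0, -1.0]]
wrist_force: [2.1, -3.0, 0.4]
gripper_width: 0.183
```

>>> {"api": "play_rows", "payload": {"commands": [[[0,0,-0.001,0,0,0,1],[0,0,-0.002,0,0,0,1],[0,0,-0.002,0,0,0,1]]]}}

```text
time_s: 10.5
tcp_pos: [0.6363, 0.0534, 0.056]
ee_rot: [[0.284, -0.959, 0.0], [-0.959, -0.284, -0.0], [0.0, -0.0, -1.0]]
wrist_force: [2.1, -3.0, 3.9]
gripper_width: 0.181
```

>>> {"api": "play_rows", "payload": {"commands": [[[0,0,-0.001,0,0,0,1],[0,0,-0.001,0,0,0,1],[0,0,-0.001,0,0,0,1]]]}}

```text
time_s: 10.8
tcp_pos: [0.6363, 0.0534, 0.056]
ee_rot: [[0.285, -0.959, 0.0], [-0.959, -0.285, -0.0], [0.0, -0.0, -1.0]]
wrist_force: [-0.5, -3.0, 7.8]
gripper_width: 0.183
```

Run:
```python
from h import *
s=cap('side')
cv2.imwrite('pics/q.png',cv2.resize(s['image'][140:230,240:360,::-1],(800,600),interpolation=cv2.INTER_CUBIC))
x=r.sense();print(x['time_s'],x['tcp_pos'],x['wrist_force'],x['moment'],x['gripper_width'])
```

```text
10.85 [0.63626598 0.0534099  0.05600143] [-0.40210935 -2.261773    8.46948882] [-0.34489901  0.19911441 -0.0870839 ] 0.18418437885432443
```

View pics/q.png

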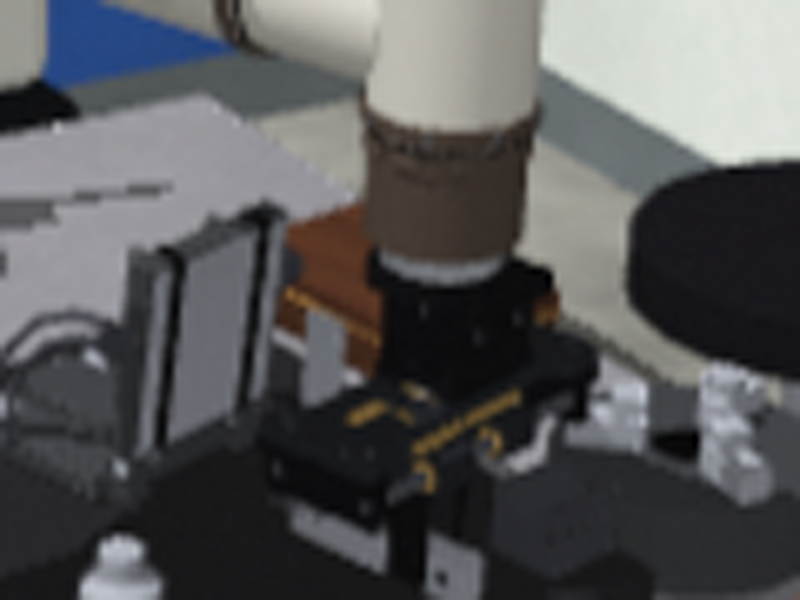

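The stock is flat on the granite. The blade is upright at (325,355), clear of the leaning face. Sliding it in under light pressure.

>>> {"api": "play_rows", "payload": {"commands": [[[0,0,0.001,0,0,0,1],[-0.003,0.0095,0.001,0,0,0,1],[-0.0065,0.021,0.001,0,0,0,1],[-0.01,0.0335,0.001,0,0,0,1],[-0.013,0.043,0.001,0,0,0,1]]]}}

```text
time_s: 11.35
tcp_pos: [0.6231, 0.0961, 0.056]
ee_rot: [[0.285, -0.959, -0.0], [-0.959, -0.285, -0.001], [0.001, 0.001, -1.0]]
wrist_force: [1.4, -4.7, 4.3]
gripper_width: 0.179
```

>>> {"api": "play_rows", "payload": {"commands": [[[-0.0009,0.003,0,0,0,0,1],[-0.0018,0.006,0,0,0,0,1],[-0.0027,0.009,0,0,0,0,1],[-0.0027,0.009,0,0,0,0,1]]]}}

```text
time_s: 11.75
tcp_pos: [0.6203, 0.1051, 0.056]
ee_rot: [[0.285, -0.959, -0.0], [-0.959, -0.285, -0.001], [0.001, 0.001, -1.0]]
wrist_force: [1.0, -4.1, 6.6]
gripper_width: 0.175
```

Run:
```python
from h import *
s=cap('side');cap('top')
x=r.sense();f=np.array(x['wrist_force']);d=np.array([-.284,.959,0])
print(x['time_s'],x['tcp_pos'],f,'in',f@d,'lat',f@[.959,.284,0],x['moment'],x['gripper_width'],np.degrees(np.arctan2(x['ee_rot'][1][1],x['ee_rot'][0][1])))
P=pts(s)
# blade top / stock
A=P[(P[...,2]>.165)&(P[...,2]<.205)];o=np.array([.590,.207])
a=(A[:,:2]-o)@d[:2];l=(A[:,:2]-o)@[.959,.284]
m=(abs(a)<.06)&(abs(l)<.08)
H=np.histogram2d(l[m],a[m],bins=[np.arange(-.07,.08,.01),np.arange(-.06,.031,.005)])[0].astype(int);print(H)
```

```text
11.85 [0.62027157 0.1051072  0.05600249] [ 0.32812658 -3.27701605  6.42246315] in -3.235846342690526 lat -0.6159991700394355 [-0.62372846 -0.16516166  0.02030056] 0.18698480852181618 -163.458156566618
[[ 0  0  0  0  0  0  0  0  0  1  0  1  0  0  0  0  0  0]
 [ 0  0  0  0  0  0  0  0  2  1  3  3  2  1  0  0  0  0]
 [ 0  0  0  0  0  0  0  0  3 13  8  6  3  3  0  0  0  0]
 [ 0  0  0  0  0  0  0  0  4 10  6  2  2  0  1  1  0  0]
 [ 0  0  0  0  0  0  0  0  4  6  5  1  1  0  0  2  2  0]
 [ 0  0  0  0  0  0  0  0  2  7 10  3  1  0  0  0  0  0]
 [ 0  1  1  3  1  3  3  0  2 11  2  1  1  0  0  0  0  0]
 [ 0  0  3  3  1  3  2  2  1 10  5  2  0  0  0  0  0  0]
 [ 0  0  0  0  0  0  0  0  2 11  5  0  1  0  0  0  0  0]
 [ 0  0  0  0  0  0  0  0  3  9  6  2  1  0  0  2  0  0]
 [ 0  0  0  0  0  0  0  0  1  5  7  1  2  0  1  0  0  0]
 [ 0  0  0  0  0  0  0  0  0 14  6  2  1  0  0  0  0  0]
 [ 0  0  0  0  0  0  0  0  1 11  2  1  0  0  0  0  0  0]
 [ 0  0  0  0  0  0  0  0  0  0  3  1  0  0  0  0  0  0]
 [ 0  0  0  0  0  0  0  0  0  0  0  0  0  0  0  0  0  0]]
```

>>> {"api": "play_rows", "payload": {"commands": [[[-0.0006,0.002,0,0,0,0,1],[-0.0012,0.004,0,0,0,0,1],[-0.0018,0.006,0,0,0,0,1],[-0.0024,0.008,0,0,0,0,1],[-0.0024,0.008,0,0,0,0,1]]]}}

```text
time_s: 12.35
tcp_pos: [0.6179, 0.1128, 0.056]
ee_rot: [[0.285, -0.959, -0.001], [-0.959, -0.285, -0.001], [0.001, 0.001, -1.0]]
wrist_force: [1.3, -4.4, 6.2]
gripper_width: 0.18
```

>>> {"api": "play_rows", "payload": {"commands": [[[-0.0006,0.002,0,0,0,0,1],[-0.0012,0.004,0,0,0,0,1],[-0.0012,0.004,0,0,0,0,1]]]}}

```text
time_s: 12.65
tcp_pos: [0.6167, 0.1166, 0.056]
ee_rot: [[0.285, -0.959, -0.001], [-0.959, -0.285, -0.001], [0.001, 0.001, -1.0]]
wrist_force: [0.7, -5.0, 5.4]
gripper_width: 0.182
```

>>> {"api": "play_rows", "payload": {"commands": [[[-0.0003,0.001,0,0,0,0,1],[-0.0006,0.002,0,0,0,0,1],[-0.0006,0.002,0,0,0,0,1]]]}}

```text
time_s: 12.95
tcp_pos: [0.6163, 0.1179, 0.056]
ee_rot: [[0.284, -0.959, -0.001], [-0.959, -0.284, -0.002], [0.002, 0.001, -1.0]]
wrist_force: [1.1, -8.3, 4.7]
gripper_width: 0.174
```

>>> {"api": "play_rows", "payload": {"commands": [[[0,0,-0.001,0,0,0,1],[-0.0003,0.001,-0.001,0,0,0,1],[-0.0006,0.002,-0.001,0,0,0,1],[-0.0006,0.002,-0.001,0,0,0,1]]]}}

```text
time_s: 13.35
tcp_pos: [0.6161, 0.1192, 0.056]
ee_rot: [[0.285, -0.959, 0.0], [-0.959, -0.285, -0.003], [0.003, 0.001, -1.0]]
wrist_force: [1.8, -10.0, 8.5]
gripper_width: 0.183
```

>>> {"api": "play_rows", "payload": {"commands": [[[-0.0003,0.001,0,0,0,0,1],[-0.0006,0.002,0,0,0,0,1],[-0.0006,0.002,0,0,0,0,1]]]}}

```text
time_s: 13.65
tcp_pos: [0.6156, 0.1212, 0.056]
ee_rot: [[0.285, -0.959, 0.0], [-0.959, -0.285, -0.003], [0.003, 0.001, -1.0]]
wrist_force: [2.6, -9.7, 8.7]
gripper_width: 0.176
```

```bash
cat > chk.py <<'E'
from h import *
import sys
s=cap('side')
cv2.imwrite('pics/'+sys.argv[1],cv2.resize(s['image'][150:222,250:346,::-1],(800,600),interpolation=cv2.INTER_CUBIC))
x=r.sense();f=np.array(x['wrist_force']);d=np.array([-.284,.959,0])
print(x['time_s'],x['tcp_pos'],f,'in',f@d,'lat',f@[.959,.284,0],x['moment'],x['gripper_width'])
P=pts(s).reshape(-1,3);o=np.array([.590,.207])
a=(P[:,:2]-o)@d[:2];l=(P[:,:2]-o)@[.959,.284]
m=(abs(a)<.02)&(l<-.018)&(l>-.05)&(P[:,2]>.09)&(P[:,2]<.195)
k=np.polyfit(P[m,2]-.05,a[m],1)
for _ in range(5):
    e=abs(np.polyval(k,P[:,2]-.05)-a)<.003; k=np.polyfit(P[m&e,2]-.05,a[m&e],1)
print('tilt',-k[0],'a@21mm',np.polyval(k,.021),(m&e).sum())
B=(abs(l)<.008)&(P[:,2]>.150)&(P[:,2]<.182)&(a<-.012)&(a>-.05)
print('blade a',np.percentile(a[B],[5,25,50,75,95]).round(4) if B.any() else None,B.sum(),'l',np.median(l[B]))
E
python3 chk.py r1.png
```

```text
13.7 [0.61558508 0.12122136 0.05599093] [ 1.59055682 -9.88733233  9.01304128] in -9.933669842085964 lat -1.2826583864486338 [-2.47883381 -0.65961801  0.06625291] 0.18334096297870156
tilt 0.08063270589520546 a@21mm 0.0011821103687940527 104
blade a [-0.0312 -0.0258 -0.0218 -0.0165 -0.0127] 37 l -0.0009065903723141513
```

View pics/r1.png

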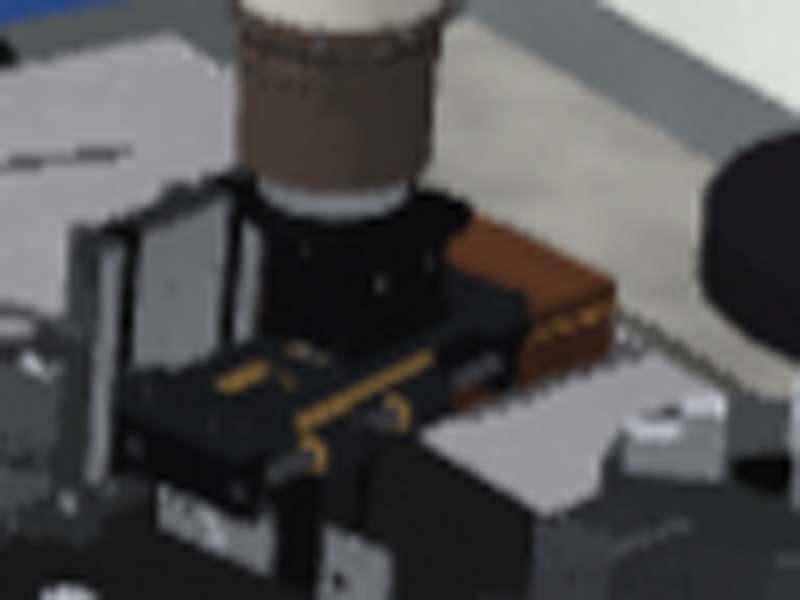

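The blade now touches the face and is swinging it back; the tilt has gone from about 0.105 to 0.08. The stock is still flat at z = 0.056. About 9 mm remains.

>>> {"api": "play_rows", "payload": {"commands": [[[-0.0004,0.0014,0,0,0,0,1],[-0.0009,0.0029,0,0,0,0,1],[-0.0009,0.0029,0,0,0,0,1]]]}}

```text
time_s: 14.0
tcp_pos: [0.6147, 0.1243, 0.056]
ee_rot: [[0.285, -0.959, 0.0], [-0.959, -0.285, -0.003], [0.003, 0.0, -1.0]]
wrist_force: [2.8, -9.1, 8.0]
gripper_width: 0.183
```

>>> {"api": "play_rows", "payload": {"commands": [[[-0.0003,0.001,0,0,0,0,1],[-0.0006,0.002,0,0,0,0,1],[-0.0006,0.002,0,0,0,0,1]]]}}

```text
time_s: 14.3
tcp_pos: [0.6142, 0.1263, 0.056]
ee_rot: [[0.285, -0.959, 0.0], [-0.959, -0.285, -0.003], [0.003, 0.0, -1.0]]
wrist_force: [2.6, -10.0, 8.9]
gripper_width: 0.184
```

>>> {"api": "play_rows", "payload": {"commands": [[[-0.0003,0.001,0,0,0,0,1],[-0.0006,0.002,0,0,0,0,1],[-0.0006,0.002,0,0,0,0,1]]]}}

```text
time_s: 14.6
tcp_pos: [0.6136, 0.1281, 0.0559]
ee_rot: [[0.285, -0.959, 0.001], [-0.959, -0.285, -0.003], [0.003, 0.0, -1.0]]
wrist_force: [3.0, -9.8, 8.1]
gripper_width: 0.179
```

```bash
python3 chk.py r2.png
```

```text
14.65 [0.61364259 0.12806886 0.05596945] [ 3.59967185 -9.72027226  8.51188082] in -10.344047904554829 lat 0.691527980432899 [-2.47366796 -0.80568183  0.0126365 ] 0.18099209620262025
tilt 0.03670843457514453 a@21mm 0.005108447944483576 85
blade a [-0.0256 -0.0232 -0.0182 -0.0147 -0.0126] 26 l 0.0005304069074940508
```

>>> {"api": "play_rows", "payload": {"commands": [[[-0.0003,0.001,0,0,0,0,1],[-0.0003,0.001,0,0,0,0,1]]]}}

```text
time_s: 14.85
tcp_pos: [0.6136, 0.1282, 0.0559]
ee_rot: [[0.285, -0.959, 0.001], [-0.959, -0.285, -0.004], [0.004, 0.001, -1.0]]
wrist_force: [4.4, -13.3, 8.0]
gripper_width: 0.182
```

>>> {"api": "play_rows", "payload": {"commands": [[[-0.0003,0.001,0,0,0,0,1],[-0.0003,0.001,0,0,0,0,1]]]}}

```text
time_s: 15.05
tcp_pos: [0.6135, 0.1283, 0.0559]
ee_rot: [[0.285, -0.959, 0.001], [-0.959, -0.285, -0.005], [0.005, 0.001, -1.0]]
wrist_force: [5.2, -16.0, 8.2]
gripper_width: 0.178
```

>>> {"api": "play_rows", "payload": {"commands": [[[-0.0003,0.001,0,0,0,0,1],[-0.0003,0.001,0,0,0,0,1]]]}}

```text
time_s: 15.25
tcp_pos: [0.6135, 0.1285, 0.056]
ee_rot: [[0.284, -0.959, 0.001], [-0.959, -0.284, -0.006], [0.006, 0.001, -1.0]]
wrist_force: [7.5, -18.3, 6.8]
gripper_width: 0.181
```

The force jumped and motion stopped, so the square is home. I'll add a little down-force and check.

>>> {"api": "play_rows", "payload": {"commands": [[[0,0,-0.0005,0,0,0,1],[0,0,-0.001,0,0,0,1],[0,0,-0.001,0,0,0,1],[0,0,-0.001,0,0,0,1]]]}}

```text
time_s: 15.65
tcp_pos: [0.6135, 0.1285, 0.0559]
ee_rot: [[0.285, -0.959, 0.001], [-0.959, -0.285, -0.006], [0.006, 0.001, -1.0]]
wrist_force: [5.2, -17.8, 11.4]
gripper_width: 0.182
```

```bash
python3 chk.py r3.png
```

```text
15.7 [0.61344605 0.12844636 0.05591898] [  4.97075335 -18.37258504  11.59077431] in -19.031003007890536 lat -0.4508616860825239 [-5.01503705 -1.43811339 -0.01659115] 0.18564441006646848
tilt -0.0019768887092108467 a@21mm 0.001800443734090826 84
blade a [-0.0249 -0.0218 -0.0178 -0.015  -0.0131] 27 l -0.0003857293839201931
```

View pics/r3.png

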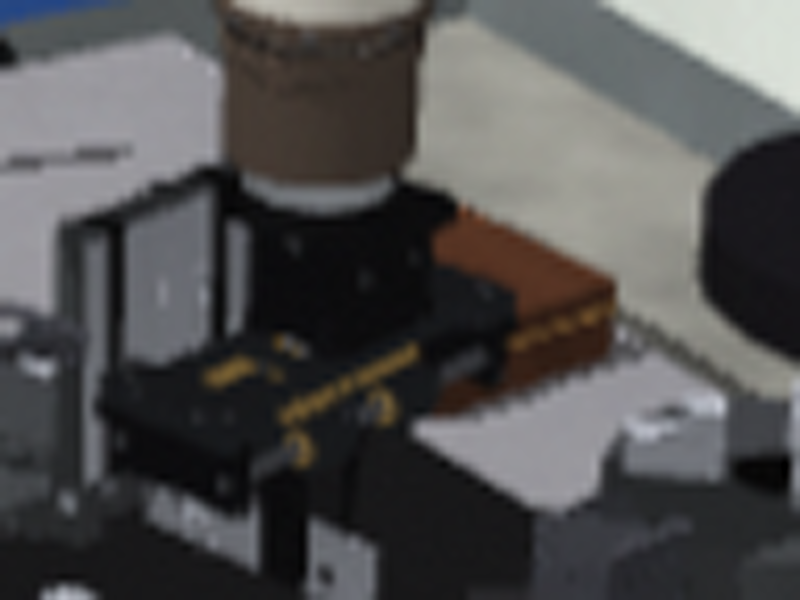

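The face is upright, with a measured tilt of about -0.002 rad, and the blade lies against it. The push of 19 N is slightly more than needed, so I'll ease it a little and hold.

>>> {"api": "play_rows", "payload": {"commands": [[[0.0003,-0.001,0,0,0,0,1],[0.0003,-0.001,0,0,0,0,1],[0.0003,-0.001,0,0,0,0,1],[0.0003,-0.001,0,0,0,0,1],[0.0003,-0.001,0,0,0,0,1]]]}}

```text
time_s: 16.2
tcp_pos: [0.6135, 0.1284, 0.0559]
ee_rot: [[0.285, -0.959, 0.001], [-0.959, -0.285, -0.005], [0.005, 0.001, -1.0]]
wrist_force: [3.2, -15.7, 12.2]
gripper_width: 0.18
```

```bash
python3 chk.py r4.png; python3 chk.py r5.png
```

```text
16.25 [0.61346962 0.12842075 0.05593569] [  3.40881806 -14.88383605  12.64352658] in -15.241703104875478 lat -0.9579529229261665 [-4.08474226 -0.95461321  0.01785645] 0.1880537969207936
tilt 0.015482915811897082 a@21mm 0.003103682035925275 79
blade a [-0.026  -0.0227 -0.0191 -0.0151 -0.0129] 27 l -8.42232858974216e-05
16.3 [0.61346844 0.12844562 0.05594694] [  3.70679992 -14.74016577  12.608802  ] in -15.188550153636744 lat -0.6313859570083994 [-4.10128715 -0.94426554 -0.08339185] 0.18116466941586087
tilt -0.004417795155706042 a@21mm 0.001572516163804985 79
blade a [-0.0261 -0.023  -0.0184 -0.0149 -0.0125] 27 l -6.879719445008269e-05
```

```bash
python3 -c "
from h import *
print(r.finish_job())"
```

```text
the job is handed in; nothing more can be done
None
```

I pulled the square out of its clip, stood it on the granite in front of the angle plate, and slid it into the corner until the face swung upright. I handed the job in at about 16.3 s, with the arm still gripping the square and pressing it down and in.

- **Slip in the grip:** The square pitched about 24° heel-down when the clip let go. I pressed it flat on the granite about 75 mm short of the corner before pushing in, so the final grip is a little higher on the stock than specified: fingertips at 56 mm instead of 54 mm.
- **Home position:** The push force rose sharply while the square stopped moving, which marks the hard stop at upright. The blade is within about 1 mm of mid-width on the face.
- **Face tilt:** It went from about 0.105 rad to about 0. The three last camera readings were -0.002, 0.015 and -0.004 rad. They scatter by about 0.01 rad, so I relied on the hard stop as the firmer evidence.
- **Final push:** I measured about 12.6 N down and 15 N in at the wrist; part of the 15 N is taken by friction on the granite. I had eased it back from 19 N.
- **Other items:** I touched nothing else on purpose, and nothing in the pictures looked disturbed. I did not check the other items' positions by measurement.

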